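# Seat the contact plate on the sensor test stage and lock it

### The job

Fit the contact plate (tan plate with the black bar handle) on to the sensor test stage: take it by its handle, rest it lightly on the two upright locating pins and slide it about gently until both holes drop over the pins and it sits fully home, flat on the aluminium deck. Then swing the stage's hold-down finger, by its black knob, right over the plate's edge so it points straight at the back of the stage, and let go of everything. Never press hard on the pins (stay under about 35 N), and do not disturb the other things on the bench.

Things in the scene. Friction and masses are not known exactly. Their poses are not given: they have to be found in the camera images.
- test_stage: Sensor test stage, fixed: black foot 180 x 190 mm carrying an aluminium cross stage (two locked slides with micrometers) and an aluminium deck. Origin: foot's underside; z up, x from its front edge (hold-down finger) to its back edge (pins). The slides were left locked up to 8 mm off centre in x and in y, so the deck with pins and finger is shifted by that unknown amount, not turned.
- deck_mid (a point): Point of the stage straight above its origin, at the height of the deck's top (56 mm over the worktop); axes as the stage's. The deck, 146 x 160 mm with a white ceramic sensor in a nest, would be centred on its nest here if the slides were at mid travel; the plate's centre ends here plus the unknown shift, its axes parallel to the stage's.
- pins_mid (a point): Half-way between the tips of the two steel locating pins if the slides were at mid travel (add the unknown shift): x = +35 mm from deck_mid. The pins stand 50 mm to either side of it along the stage's y; each is 8 mm thick and rises 8 mm above the deck, the lower 4 mm straight, the upper 4 mm tapering to a 4.4 mm tip.
- pivot_mid (a point): Pivot of the hold-down finger, at deck height, if the slides were at mid travel (add the unknown shift): x = -72 mm, y = +30 mm from deck_mid. The finger is a flat steel arm 14 mm wide; its black upright knob, 13 mm thick, stands 40 mm from the pivot and reaches from 19 to 45 mm above the deck. The arm's underside is 5.2 mm above the deck: it clears the plate only when that is home.
- clamp (a joint): Turn of the hold-down finger about its upright pivot. 0: it points along the stage's +y, clear of the plate; the value grows clockwise seen from above, to pi/2 where it points along the stage's +x and lies over the plate's front edge; stops at -0.6 and 1.62. It starts between -0.5 and 0.05, turns stiffly (about 1 N at the knob) and stays where it is left.
- contact_plate: Contact plate, loose, 0.22 to 0.37 kg: tan plate 100 (x) x 130 (y) x 4 mm. Origin: centre of its underside, z up. Along its back edge, at x = +35 mm, a round hole 9.8 mm wide at y = +50 mm and a slot 9.8 (x) x 14.8 mm (y) at y = -50 mm, a black connector strip between them. It starts flat on a grey rest, underside 12 mm above the worktop, x pointing roughly away from the robot.
- plate_grip (a point): Centre of the plate's black bar handle, 30 mm above the underside, over the plate's centre; axes as the plate's. The bar is 12 mm wide (x), 60 mm long (y), 12 mm high, on two posts 10 mm wide at y = +/-24 mm, with 20 mm free height below it. It is 86 mm above the worktop when the plate is home, 94 mm when the plate is level on the pin tips.
- dropper: Brown dropper bottle, 34 mm wide, 109 mm tall, behind the work; origin under its centre. Leave alone.
- beaker: Small glass beaker, 62 mm wide, 66 mm tall, behind the work; origin under its centre. Leave alone.
- timer_box: White bench timer, 62 x 62 x 18 mm, near the front edge; origin under its centre. Leave alone.

How it is judged:
On the way, in this order (a step that is already met when the one before it is completed fails the run):
1. the contact plate is fully home over both pins, flat on the deck (z of plate_grip in the frame of test_stage below 0.0875 m and x of plate_grip in the frame of test_stage between -0.011 and 0.011 m and y of plate_grip in the frame of test_stage between -0.011 and 0.011 m and angle between plate_grip's own z axis and vertical below 0.025 rad), for 0.2 s.
2. the hold-down finger is swung over the plate (value of joint clamp above 1.3 rad), for 0.2 s.
At the end, for the whole second after the job is handed in: The plate lies at rest on the deck with both pins through its holes (handle centre within 1.5 mm of its seated height, within 11 mm of the stage's centre in x and y, tilt under 0.025 rad), and the hold-down finger reads over 1.3 rad (all of step 1 and value of joint clamp above 1.3 rad and linear speed of contact_plate below 0.02 m/s); the robot touches nothing.
It fails at once if the contact plate is pressed or knocked against the stage with more than 40 N (contact force between contact_plate and test_stage above 40 N).
It fails at once if a bystander (dropper bottle, small beaker, timer) is moved more than 30 mm (distance of any of dropper, beaker, timer_box from where it was at the start of the episode above 0.03 m).
It also fails if it takes over 72 s, if anything falls off the work surface, if the arm or the gripper's body presses on something with over 40 N, if the wrist force passes 120 N, or if a joint passes its speed limit or range.

### The arm

A 7-joint arm with a two-finger parallel gripper is mounted at the origin on a cart in front of the work surface, level with it; the furniture and walls round the work are solid. World frame = base frame: x ahead of the robot, y to its left, z up, the work surface at z = 0. Lengths are in m, angles in rad, forces in N, time in s.
With the tool pointing down it reaches from about 0.425 to 0.925 m from the base axis. Payload 6.8 kg.
Tool frame: the origin (TCP) lies midway between the tips of the shut fingers; the grasp point (between the pads) lies 19 mm behind it (bot.pinch_z is the distance from the TCP to the grasp point, in m); x points along the fingers, y is the direction in which the jaws open and shut, and the axes are right-handed (so a half turn about x gives the same grasp; the last joint's range is limited). The gripper opens to 85 mm and grips with 20 to 120 N. Pads are 22 mm wide; open, the fingers measure 114 mm over their backs; the gripper's body (76 mm by 85 mm) begins 54 mm behind the grasp point. The pads swing forward as they close: fully open they stand 13 mm farther back than shut.
Start: joints at [1.119, 0.477, 0.022, 1.555, -0.011, 1.109, -0.083], TCP at [0.228, -0.636, 0.231] pointing down, gripper open.
Joint ranges: [-2.96, 2.96], [-0.34, 2.1], [-1.41, 1.46], [0.24, 2.44], [-1.37, 4.51], [0.17, 1.92], [-2.96, 2.96]. Speed limits (rad/s): [2.39, 2.39, 3.14, 3.14, 3.14, 3.14, 3.14].

### API

Orientations are given as a unit quaternion [w, x, y, z].
In Python, from station import bot gives the robot as it stands. The module is installed in compiled form; this text tells all that it offers.
- The arm moves only by the tool step_arm, never from a script. Its argument "plan" is a list of rows, each a list of 6 numbers: the shift along the tool's x, y, z in units of 40 mm (1.0 is 40 mm), then the turn, a rotation vector about the tool's x, y, z in units of 360 degrees (1.0 is 360 degrees). In form: [[dx, dy, dz, ax, ay, az], ...]. A call has 1 to 8 rows; each row shifts and turns the commanded pose from where the row before left it, along the tool's axes as they then stand; what a row does not reach is not made up. A row lasts 1/8 s, in which the tool goes at most 62.5 mm and 10.7 degrees, less where a joint would pass 70% of its speed; a pose out of reach is approached as far as the arm can. A call with a number of a shift or a turn outside -1 to 1 is refused whole. A call with a gripper value outside its range is refused whole. "fingers" is the closure, from -1 (fully open) to 1 (shut), set as the call begins (left out, the last holds). The fingers move at their own pace and stop on an object; "force" is the grip in N (left out, the last holds). Time passes only in rows, so rows that do not move let the fingers close. It gives the time, the measured TCP pose, the force and the opening at its end, in the units of the state.
- bot.get_obs(): the state, without advancing time (a new reading comes with each control period).
- bot.read_camera(name): name is "scene" or "top" or "wrist"; returns (picture, depth): 400x640x3 uint8, red, green, blue; 400x640 float32, m along the optical axis (not along the pixel's ray), 0 where there is no reading.
- bot.camera_model(name): a dict with "mtx" (3x3 intrinsics, pixels), "k1" (the pictures are not rectified: a ray, as slopes to the right and down, at radius r is drawn at 1 + k1 r^2 times it, then the intrinsics apply), "origin" and "rotation" of the camera in the world; the wrist camera has in their place "T_tool_cam" (4x4, takes a point from camera to tool coordinates, whose origin is the TCP and whose axes are the tool frame's). Camera axes: x right, y up, looking along -z (the intrinsics and any distortion apply to the point x, -y, -z); pixel columns grow to the right and rows downward; lengths in m; the calibration is good to about 2 mm. A picture is of the moment at which its call begins: read the wrist's pose just before it. camera_model takes no time and is no camera call.
- bot.hand_in(): hands the job in, once; it reports no verdict.
The state is a dict: "t": time; "q": joint angles; "joint_vel": joint speeds; "joint_torque": joint torques, N m; "eef_pos": TCP position; "tool_rot": TCP orientation; "contact_force": force on the tool from outside, world axes, zero at the start; "torque": the same for the moment, N m; "gripper_width": opening from 0.0 (shut) to 1.0 (fully open).
Only numpy, scipy, OpenCV 4.12 (cv2) and the standard library are available. Lean on these libraries where they do the work, as an engineer would, in place of code of your own. Each camera call takes 0.05 s, during which the arm holds its last target.

## Working session

There is one attempt and no reset: what is moved stays moved. The work goes in short steps, Python scripts to look and compute and a tool call to move; the robot and the scene stay as the last step left them, time stands still between calls to the robot, and variables do not carry over. Pictures are saved under pics/ and viewed, and the job is handed in when it is done.

Besides the shell and the picture viewer there is one more tool, called after "Emit:" by a JSON object that holds its "api" and its "payload". step_arm: Moves the arm, as the interface text tells. Shifts and turns lie within -1 to 1; 1 stands for 40 mm of shift or 360 degrees of turn. Its arguments: {"type":"object","properties":{"plan":{"type":"array"},"fingers":{"type":"number"},"force":{"type":"number"}},"required":["plan"]}

```bash
mkdir -p pics; ls; python3 - <<'E'
from station import bot
import cv2,numpy as np
o=bot.get_obs()
print(o, bot.pinch_z)
for n in ["scene","top"]:
    p,d=bot.read_camera(n); cv2.imwrite(f"pics/{n}0.png",p[:,:,::-1]); np.save(f"pics/{n}0_d.npy",d); np.save(f"pics/{n}0_p.npy",p)
    print(n,bot.camera_model(n))
print(bot.camera_model("wrist"))
E
```

```text
pics
{'t': 0.0, 'q': array([ 1.11888737,  0.47778335,  0.02233186,  1.55645448, -0.01148503,
        1.10929548, -0.08309995]), 'joint_vel': array([ 0.00049209,  0.00023432, -0.0009725 , -0.00076296, -0.00079694,
       -0.00209045,  0.00130781]), 'joint_torque': array([-5.23896342e-04, -5.96450758e+01,  1.60775498e+00, -2.81206405e+01,
        1.24462653e-02,  9.16295423e-03, -2.03091858e-06]), 'eef_pos': array([ 0.22731289, -0.63494486,  0.23033552]), 'tool_rot': array([-0.12034861, -0.69652269, -0.12158993,  0.69684162]), 'contact_force': array([1.10021603, 0.97982579, 0.06573618]), 'torque': array([-0.00123869,  0.04243717, -0.02824088]), 'gripper_width': 0.998036669238684} 0.0187
scene {'mtx': array([[444.31591971,   0.        , 320.62300316],
       [  0.        , 444.31591971, 195.40345302],
       [  0.        ,   0.        ,   1.        ]]), 'k1': 0.02240595109818241, 'origin': array([0.0886846 , 0.59685794, 0.47691346]), 'rotation': array([-0.29440218, -0.15763657,  0.47671173,  0.81315681])}
top {'mtx': array([[377.205093  ,   0.        , 324.47151059],
       [  0.        , 377.205093  , 197.51097219],
       [  0.        ,   0.        ,   1.        ]]), 'k1': -0.0739290905578513, 'origin': array([0.4367349 , 0.01513389, 0.93462058]), 'rotation': array([-0.69689194, -0.02710214,  0.04402545,  0.71531032])}
{'mtx': array([[296.56358787,   0.        , 318.56932493],
       [  0.        , 296.56358787, 196.67287626],
       [  0.        ,   0.        ,   1.        ]]), 'k1': -0.04166409798735195, 'T_tool_cam': array([[ 1.67431046e-03,  2.58278651e-01, -9.66069012e-01,
        -1.42689558e-01],
       [ 9.99998593e-01, -5.31477520e-04,  1.59102382e-03,
        -7.36783429e-04],
       [-1.02516476e-04, -9.66070316e-01, -2.58279178e-01,
        -6.60054697e-02],
       [ 0.00000000e+00,  0.00000000e+00,  0.00000000e+00,
         1.00000000e+00]])}
```

View pics/scene0.png

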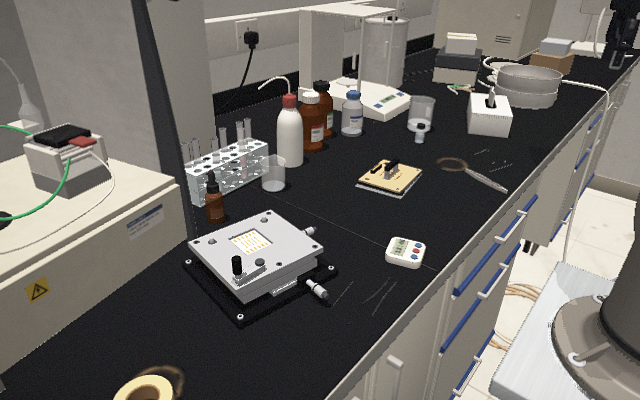

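View pics/top0.png

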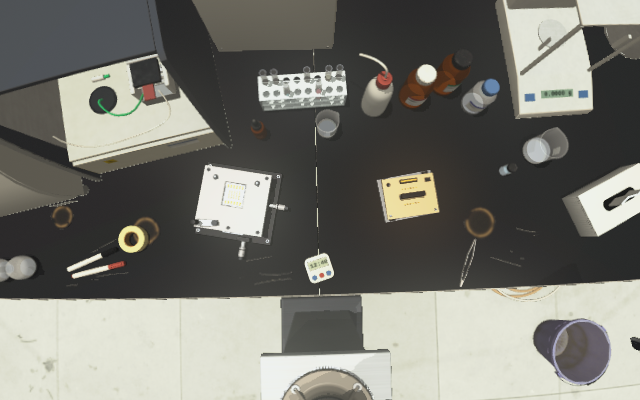

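The scene view shows the stage (plate knob about (237,265)), the plate at (390,178) and the timer at (405,252). In the top view the stage deck is centred near (236,203), and the plate near (410,197) with its handle at (411,196). Next I'll crop in and measure.

```bash
cat > h.py <<'E'
import numpy as np,cv2
from scipy.spatial.transform import Rotation as R
def quat(q): return R.from_quat([q[1],q[2],q[3],q[0]])
def cam(bot,name,obs=None):
    m=bot.camera_model(name)
    if name=="wrist":
        T=np.eye(4);T[:3,:3]=quat(obs["tool_rot"]).as_matrix();T[:3,3]=obs["eef_pos"]
        W=T@m["T_tool_cam"];return m["mtx"],m["k1"],W[:3,3],W[:3,:3]
    return m["mtx"],m["k1"],np.array(m["origin"]),quat(m["rotation"]).as_matrix()
def rays(c,px):
    K,k1,o,Rm=c
    px=np.atleast_2d(np.float64(px))
    d=np.stack([(px[:,0]-K[0,2])/K[0,0],(px[:,1]-K[1,2])/K[1,1]],1)
    u=d.copy()
    for _ in range(20): u=d/(1+k1*(u**2).sum(1,keepdims=True))
    v=np.stack([u[:,0],-u[:,1],-np.ones(len(u))],1)
    return o,v@Rm.T
def plane(c,px,z):
    o,v=rays(c,px); return o+v*((z-o[2])/v[:,2:3])
def proj(c,P):
    K,k1,o,Rm=c
    p=(np.atleast_2d(P)-o)@Rm
    u=np.stack([p[:,0]/-p[:,2],p[:,1]/p[:,2]],1)
    u=u*(1+k1*(u**2).sum(1,keepdims=True))
    return u*[K[0,0],K[1,1]]+[K[0,2],K[1,2]]
E
python3 - <<'E'
import cv2,numpy as np
p=cv2.imread("pics/top0.png")
a=cv2.resize(p[150:270,180:300],None,fx=5,fy=5,interpolation=cv2.INTER_CUBIC)
cv2.imwrite("pics/c1.png",a)
a=cv2.resize(p[160:230,365:455],None,fx=8,fy=8,interpolation=cv2.INTER_CUBIC)
cv2.imwrite("pics/c2.png",a)
E
```

```text
(no output)
```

View pics/c1.png

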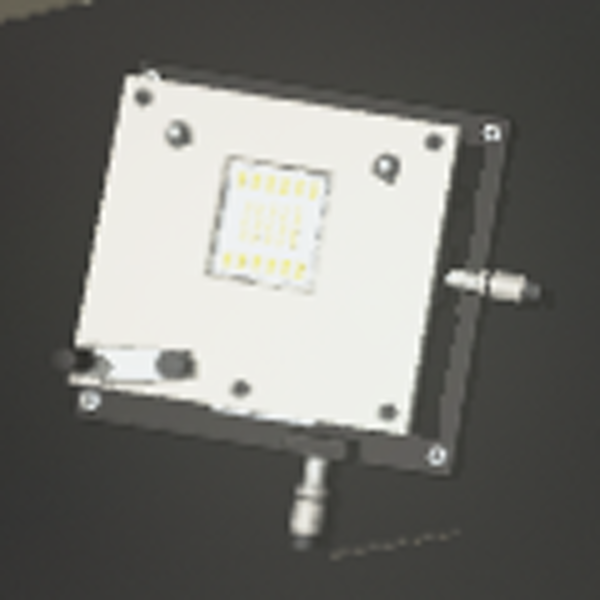

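View pics/c2.png

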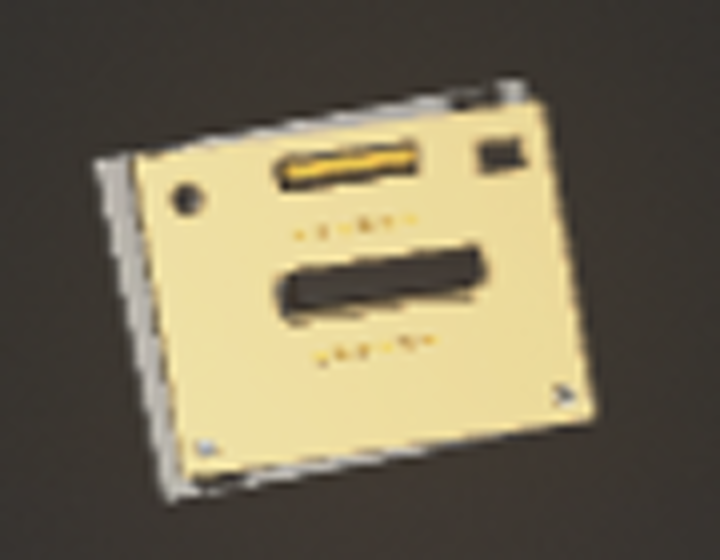

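In the stage crop the pin tips are at (177,131) and (387,164), the pivot is at about (175,362) and the knob at about (65,358). In the plate crop the round hole is at (187,198), the slot at (502,155), and the handle bar runs from (280,295) to (485,265).

```bash
cat > m1.py <<'E'
from station import bot
from h import *
c=cam(bot,"top")
f1=lambda u,v:[180+(u+.5)/5-.5,150+(v+.5)/5-.5]
f2=lambda u,v:[365+(u+.5)/8-.5,160+(v+.5)/8-.5]
pin=plane(c,[f1(177,131),f1(387,164)],.064)
print("pins",pin,np.linalg.norm(pin[0]-pin[1]))
yv=pin[0]-pin[1]; sy=np.arctan2(-yv[0],yv[1]); print("stage yaw deg",np.degrees(sy))
x=np.array([np.cos(sy),np.sin(sy)]);y=np.array([-x[1],x[0]])
pm=pin.mean(0)[:2]; dc=pm-.035*x; print("plate target",dc)
# foot screws for origin (foot height ~?)
fs=plane(c,[f1(150,75),f1(492,132),f1(436,456),f1(90,400)],.012)
print("foot ctr",fs.mean(0),[np.linalg.norm(fs[i]-fs[i-1]) for i in range(4)],"shift",(dc-fs.mean(0)[:2])@np.array([x,y]).T, "yaw",np.degrees(np.arctan2(*(fs[0]-fs[3])[[1,0]])))
piv=dc-.072*x+.03*y
kn=plane(c,[f1(65,358)],.101)[0]; print("piv",piv,"knob",kn, np.linalg.norm(kn[:2]-piv))
v=kn[:2]-piv; print("clamp",np.arctan2(v@x,v@y))
# plate
h=plane(c,[f2(187,198),f2(502,155)],.016)
print("holes",h,np.linalg.norm(h[0]-h[1]))
yv=h[0]-h[1]; print("yaw",np.degrees(np.arctan2(-yv[0],yv[1])))
b=plane(c,[f2(280,295),f2(485,265)],.048);print("bar",b,b.mean(0),np.linalg.norm(b[0]-b[1]))
p=np.load("pics/top0_p.npy");hs=cv2.cvtColor(p,cv2.COLOR_RGB2HSV)
m=cv2.inRange(hs,(12,60,90),(32,255,255));m[:, :365]=0;m[:,455:]=0;m[:160]=0;m[230:]=0
m=cv2.morphologyEx(m,cv2.MORPH_CLOSE,np.ones((9,9)))
ct=max(cv2.findContours(m,0,2)[0],key=cv2.contourArea)
w=plane(c,ct[:,0],.016)
r=cv2.minAreaRect((w[:,:2]*1000).astype(np.float32));print("plate rect",r)
# scene view depth + handle top by mask
d=np.load("pics/top0_d.npy");print("depth plate",d[215,420],d[196,411])
E
python3 m1.py
```

```text
pins [[0.58166952 0.24717666 0.064     ]
 [0.56361665 0.14905612 0.064     ]] 0.09976745934059252
stage yaw deg -10.425067493089298
plate target [0.53822085 0.20444962]
foot ctr [0.52269262 0.20452065 0.012     ] [np.float64(0.16279262094616723), np.float64(0.1727808524993086), np.float64(0.16114641445619687), np.float64(0.1717823485385648)] shift [0.01528475 0.00273997] yaw -10.247937182577388
piv [0.47283788 0.24698275] knob [0.47529921 0.28702712 0.101     ] 0.0401199397867961
clamp -0.1205640275679828
holes [[ 0.55808444 -0.16592384  0.016     ]
 [ 0.56930514 -0.26553226  0.016     ]] 0.10023842309604561
yaw 6.427169352001118
bar [[ 0.52410215 -0.18623486  0.048     ]
 [ 0.53158133 -0.24870673  0.048     ]] [ 0.52784174 -0.21747079  0.048     ] 0.06291798650242894
plate rect ((528.9324951171875, -220.28225708007812), (102.0194320678711, 133.3006591796875), 6.786985874176025)
depth plate 0.940334 0.8968954
```

```bash
cat > go.py <<'E'
# delta to a target: python go.py x y z yaw_deg(of tool y axis in the world, deg)  -> total shift(units of 40mm) in tool axes and turn vector (units of 360)
import sys
from station import bot
from h import *
o=bot.get_obs()
x,y,z,yaw=map(float,sys.argv[1:5])
Rc=quat(o["tool_rot"]).as_matrix()
a=np.radians(yaw); tx=np.array([0,0,-1.]);ty=np.array([np.cos(a),np.sin(a),0]);tz=np.cross(tx,ty)
Rt=np.stack([tx,ty,tz],1)
np.set_printoptions(precision=4,suppress=True)
print("t",round(o["t"],2),"eef",o["eef_pos"],"R",Rc.tolist() if len(sys.argv)>5 else "", "toolyaw",np.degrees(np.arctan2(Rc[1,1],Rc[0,1])),"F",o["contact_force"],"w",o["gripper_width"])
d=np.array([x,y,z])-o["eef_pos"]
print("shift in tool axes /40mm now",Rc.T@d/.04,"after turn",Rt.T@d/.04)
print("turn /360",R.from_matrix(Rc.T@Rt).as_rotvec()/(2*np.pi))
E
python3 go.py 0.528 -0.218 0.15 6.6 v; python3 go.py 0.528 -0.218 0.15 186.6
```

```text
t 0.1 eef [ 0.2273 -0.635   0.2304] R [[-0.0006825913910288427, 0.3370904020615499, -0.9414720361789698], [0.001543267634597778, -0.9414707792695585, -0.3370910709386683], [-0.9999985761959868, -0.0016830387853292994, 0.0001224191413994758]] toolyaw -70.30026649197784 F [ 0.2547  0.309  -0.2597] w 1.0005204034350004
shift in tool axes /40mm now [  2.0213  -7.2773 -10.5908] after turn [ 2.0104  8.6648 -9.4916]
turn /360 [-0.2136 -0.0002  0.0002]
t 0.1 eef [ 0.2273 -0.635   0.2304] R  toolyaw -70.30026649197784 F [ 0.2547  0.309  -0.2597] w 1.0005204034350004
shift in tool axes /40mm now [  2.0213  -7.2773 -10.5908] after turn [ 2.0104 -8.6648  9.4916]
turn /360 [0.2864 0.0003 0.0002]
```

Emit:
{"api": "step_arm", "payload": {"plan": [[0,0,0,-0.0267,0,0],[0,0,0,-0.0267,0,0],[0,0,0,-0.0267,0,0],[0,0,0,-0.0267,0,0],[0,0,0,-0.0267,0,0],[0,0,0,-0.0267,0,0],[0,0,0,-0.0267,0,0],[0,0,0,-0.0267,0,0]], "fingers": -1, "force": 60}}

```text
t: 1.1
eef_pos: [0.2273, -0.6352, 0.2307]
tool_rot: [0.529, 0.469, 0.53, -0.469]
contact_force: [0.3, -0.2, 0.6]
gripper_width: 1.002
```

Emit:
{"api": "step_arm", "payload": {"plan": [[0,0.8,-0.9,0,0,0],[0,0.8,-0.9,0,0,0],[0,0.8,-0.9,0,0,0],[0,0.8,-0.9,0,0,0],[0,0.8,-0.9,0,0,0],[0,0.8,-0.9,0,0,0],[0,0.8,-0.9,0,0,0],[0,0.8,-0.9,0,0,0]]}}

```text
t: 2.1
eef_pos: [0.4492, -0.3186, 0.2311]
tool_rot: [0.528, 0.47, 0.528, -0.471]
contact_force: [0.8, -1.2, 0.1]
gripper_width: 0.998
```

```bash
python3 go.py 0.528 -0.218 0.15 6.6
```

```text
t 2.1 eef [ 0.4492 -0.3186  0.2311] R  toolyaw 6.581753297478791 F [ 0.7624 -1.1844  0.122 ] w 0.9977185374581048
shift in tool axes /40mm now [ 2.0267  2.2452 -2.2732] after turn [ 2.0272  2.2452 -2.2728]
turn /360 [-0.0001 -0.      0.0001]
```

Emit:
{"api": "step_arm", "payload": {"plan": [[0.25,0.56,-0.57,0,0,0],[0.25,0.56,-0.57,0,0,0],[0.25,0.56,-0.57,0,0,0],[0.25,0.56,-0.57,0,0,0],[0,0,0,0,0,0],[0,0,0,0,0,0]]}}

```text
t: 2.85
eef_pos: [0.5268, -0.2197, 0.191]
tool_rot: [0.528, 0.47, 0.528, -0.471]
contact_force: [0.1, -0.0, -0.2]
gripper_width: 1.0
```

```bash
cat > wr.py <<'E'
import sys,pickle
from station import bot
from h import *
n=sys.argv[1]
o=bot.get_obs();p,d=bot.read_camera("wrist")
cv2.imwrite(f"pics/{n}.png",p[:,:,::-1]);pickle.dump((cam(bot,"wrist",o),p,d),open(f"pics/{n}.pkl","wb"))
E
python3 wr.py w1; python3 go.py 0.528 -0.218 0.15 6.6
```

```text
t 2.9 eef [ 0.5267 -0.2203  0.1912] R  toolyaw 6.511415377077529 F [-1.1318  0.2506 -0.0987] w 0.9976192249030792
shift in tool axes /40mm now [ 1.0311  0.0404 -0.0532] after turn [ 1.0312  0.0398 -0.0527]
turn /360 [-0.0002  0.0001  0.0001]
```

View pics/w1.png

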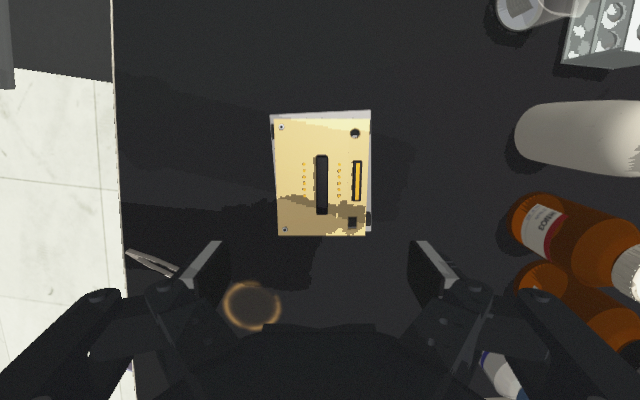

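The wrist view shows the plate between the open fingers. The handle runs from (321,155) to (321,214), with the round hole at (355,133) and the slot at (352,222).

```bash
cat > m2.py <<'E'
import pickle
from h import *
c,p,d=pickle.load(open("pics/w1.pkl","rb"))
g=cv2.cvtColor(p,cv2.COLOR_RGB2GRAY)
m=(g<55).astype(np.uint8);mm=np.zeros_like(m);mm[115:234,278:367]=m[115:234,278:367]
n,l,s,ce=cv2.connectedComponentsWithStats(mm)
for i in range(1,n):
    if s[i,4]>15:
        print(s[i],ce[i],"z16",plane(c,ce[i:i+1],.016)[0],"z48",plane(c,ce[i:i+1],.048)[0])
        if s[i,4]>300:
            ct=np.argwhere(l==i)[:,::-1]; r=cv2.minAreaRect((plane(c,ct,.048)[:,:2]*1000).astype(np.float32)); print(r)
print(d[180,321],d[180,300])
E
python3 m2.py
```

```text
[351 130   8   5  35] [354.6        132.25714286] z16 [ 0.55873406 -0.16397134  0.016     ] z48 [ 0.554836   -0.16296893  0.048     ]
[316 156  12  59 701] [321.49928673 184.95435093] z16 [ 0.53082745 -0.22428294  0.016     ] z48 [ 0.52974015 -0.21720594  0.048     ]
((529.8911743164062, -217.97901916503906), (11.125557899475098, 58.657344818115234), 6.606595516204834)
[352 161  10  40 119] [354.57983193 177.58823529] z16 [ 0.56569802 -0.21196068  0.016     ] z48 [ 0.56109855 -0.20612479  0.048     ]
[359 175   2  26  30] [359.83333333 188.83333333] z16 [ 0.57327933 -0.22376515  0.016     ] z48 [ 0.56791626 -0.21674031  0.048     ]
[348 217   8  10  71] [351.70422535 221.47887324] z16 [ 0.56982836 -0.26246377  0.016     ] z48 [ 0.56481288 -0.25154119  0.048     ]
0.2904294 0.32394135
```

```bash
python3 go.py 0.5293 -0.2175 0.025 6.6
```

```text
t 2.9 eef [ 0.5267 -0.2203  0.1912] R  toolyaw 6.511415377077529 F [-1.1318  0.2506 -0.0987] w 0.9976192249030792
shift in tool axes /40mm now [ 4.1561  0.0762 -0.0634] after turn [ 4.1562  0.0736 -0.0613]
turn /360 [-0.0002  0.0001  0.0001]
```

Emit:
{"api": "step_arm", "payload": {"plan": [[0.6,0.075,-0.06,0,0,0],[0.8,0,0,0,0,0],[0.8,0,0,0,0,0],[0.8,0,0,0,0,0],[0.6,0,0,0,0,0],[0.4,0,0,0,0,0],[0.15,0,0,0,0,0],[0,0,0,0,0,0]]}}

```text
t: 3.9
eef_pos: [0.5302, -0.2167, 0.0256]
tool_rot: [0.528, 0.471, 0.528, -0.471]
contact_force: [0.6, 0.3, 0.2]
gripper_width: 1.0
```

Emit:
{"api": "step_arm", "payload": {"plan": [[0,0,0,0,0,0],[0,0,0,0,0,0],[0,0,0,0,0,0],[0,0,0,0,0,0],[0,0,0,0,0,0],[0,0,0,0,0,0]], "fingers": 1, "force": 60}}

```text
t: 4.65
eef_pos: [0.5302, -0.2165, 0.0256]
tool_rot: [0.528, 0.47, 0.528, -0.47]
contact_force: [-1.1, -0.0, 5.0]
gripper_width: 0.133
```

```bash
python3 wr.py w2; python3 go.py 0.5293 -0.2175 0.025 6.6
```

```text
t 4.7 eef [ 0.5303 -0.2164  0.0256] R  toolyaw 6.595015859222515 F [-1.558  -0.207   5.4788] w 0.1274671530438055
shift in tool axes /40mm now [ 0.0159 -0.0268  0.0236] after turn [ 0.0159 -0.0268  0.0236]
turn /360 [-0.      0.     -0.0001]
```

View pics/w2.png

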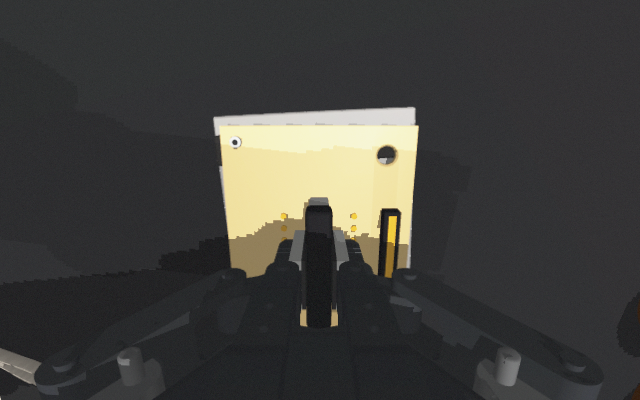

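```bash
python3 - <<'E'
import pickle
from h import *
from station import bot
o=bot.get_obs();T=quat(o["tool_rot"]).as_matrix()
c,p,d=pickle.load(open("pics/w2.pkl","rb"))
g=cv2.cvtColor(p,cv2.COLOR_RGB2HSV)
k=((g[...,1]<90)|(g[...,2]<70)).astype(np.uint8)[140:172,370:404]
n,l,s,ce=cv2.connectedComponentsWithStats(k)
for i in range(1,n):
  if s[i,4]>30:
    P=plane(c,[ce[i]+[370,140]],.016)[0]; print(s[i],ce[i]+[370,140],P,(T.T@(P-o["eef_pos"]))*1000)
E
python3 go.py 0.538 0.2044 0.16 -10.4
```

```text
[  0   0  34  32 947] [386.20591341 155.41182682] [ 0.55989233 -0.16519835  0.016     ] [  9.63925116  35.3211243  -47.50020391]
t 4.7 eef [ 0.5303 -0.2164  0.0256] R  toolyaw 6.595015859222515 F [-1.558  -0.207   5.4788] w 0.1274671530438055
shift in tool axes /40mm now [ -3.3613   1.402  -10.4282] after turn [ -3.3591  -1.7088 -10.3831]
turn /360 [ 0.0472  0.     -0.0001]
```

Emit:
{"api": "step_arm", "payload": {"plan": [[-0.2,0,0,0,0,0],[-0.5,0,0,0,0,0],[-0.6,0,0,0,0,0],[-0.8,0,0,0,0,0],[-0.8,0,0,0,0,0],[-0.5,0,0,0,0,0],[0,0,0,0,0,0]]}}

```text
t: 5.58
eef_pos: [0.5312, -0.2167, 0.1638]
tool_rot: [0.529, 0.471, 0.527, -0.47]
contact_force: [-0.0, 0.7, -2.7]
gripper_width: 0.129
```

```bash
python3 wr.py w3; python3 go.py 0.538 0.2044 0.16 -10.4
```

```text
t 5.62 eef [ 0.5302 -0.2165  0.1623] R  toolyaw 6.590237447026175 F [-0.1199 -0.6182 -2.6364] w 0.12427582043077973
shift in tool axes /40mm now [  0.0483   1.402  -10.4313] after turn [  0.0563  -1.7073 -10.3857]
turn /360 [ 0.0472  0.0001 -0.0002]
```

View pics/w3.png

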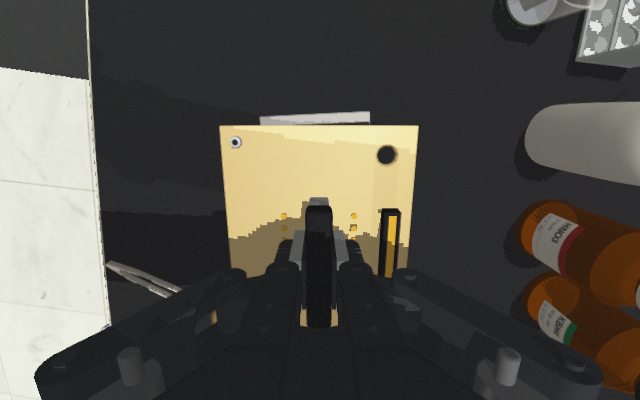

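```bash
cat > m3.py <<'E'
import pickle
from h import *
from station import bot
o=bot.get_obs();T=quat(o["tool_rot"]).as_matrix()
c,p,d=pickle.load(open("pics/w3.pkl","rb"))
g=cv2.cvtColor(p,cv2.COLOR_RGB2GRAY)
k=(g<60).astype(np.uint8)[142:168,372:400]
n,l,s,ce=cv2.connectedComponentsWithStats(k)
zt=o["eef_pos"][2]-.0256+.016
f=lambda q:(T.T@(plane(c,[q],zt)[0]-o["eef_pos"]))*1000
for i in range(1,n):
  if s[i,4]>30: print(s[i],ce[i]+[372,142],f(ce[i]+[372,142]))
a=g[:,300].astype(int);print("edge row",[ (r,a[r]) for r in range(118,132)], a[114:130])
hs=cv2.cvtColor(p,cv2.COLOR_RGB2HSV);m=cv2.inRange(hs,(12,50,90),(36,255,255))
n,l,s,ce=cv2.connectedComponentsWithStats(m[:300]);i=1+np.argmax(s[1:,4]);L=l==i
pts=[]
for u in range(230,410,10):
    r=np.flatnonzero(L[:,u]);pts.append(f([u,r[0]-.5]))
pts=np.array(pts);q=np.polyfit(pts[:,1],pts[:,2],1);print("top edge tool z at y=0",q[1],"slope deg",np.degrees(np.arctan(q[0])))
for v in (130,150,190,220):
    r=np.flatnonzero(L[v]);A=f([r[0]-.5,v]);B=f([r[-1]+.5,v]);print(v,A,B,(A+B)/2)
E
python3 m3.py
```

```text
[  6   5  17  17 222] [385.68468468 154.72522523] [  9.60485056  36.38655301 -47.4560868 ]
edge row [(118, np.int64(199)), (119, np.int64(197)), (120, np.int64(199)), (121, np.int64(198)), (122, np.int64(182)), (123, np.int64(168)), (124, np.int64(132)), (125, np.int64(183)), (126, np.int64(225)), (127, np.int64(231)), (128, np.int64(230)), (129, np.int64(230)), (130, np.int64(230)), (131, np.int64(230))] [123 183 199 200 199 197 199 198 182 168 132 183 225 231 230 230]
top edge tool z at y=0 -62.718687802005185 slope deg 0.012376242046564298
130 [  9.47546044 -49.35057855 -60.11142836] [  9.61494839  52.52057923 -60.10846251] [  9.54520441   1.58500034 -60.10994543]
150 [  9.48536078 -49.13829053 -49.97373328] [  9.62428595  52.30813551 -49.95095791] [  9.55482337   1.58492249 -49.9623456 ]
190 [  9.50532903 -49.29095032 -28.68778313] [  9.64471453  52.46271655 -28.62318813] [  9.57502178   1.58588311 -28.65548563]
220 [  9.52174744 -49.05044328 -11.71464293] [  9.66050549  52.2222461  -11.61721834] [  9.59112646   1.58590141 -11.66593063]
```

```bash
python3 go.py 0.5308 0.1669 0.16 -10.4
```

```text
t 5.62 eef [ 0.5302 -0.2165  0.1623] R  toolyaw 6.590237447026175 F [-0.1199 -0.6182 -2.6364] w 0.12427582043077973
shift in tool axes /40mm now [ 0.0488  1.1156 -9.5207] after turn [ 0.0563 -1.7151 -9.4311]
turn /360 [ 0.0472  0.0001 -0.0002]
```

Emit:
{"api": "step_arm", "payload": {"plan": [[0,0.11,-0.6,0,0,0],[0,0.11,-0.9,0,0,0],[0,0.11,-0.95,0,0,0],[0,0.11,-0.95,0,0,0],[0,0.11,-0.95,0,0,0],[0,0.11,-0.95,0,0,0],[0,0.11,-0.95,0,0,0],[0,0.11,-0.95,0,0,0]]}}

```text
t: 6.62
eef_pos: [0.5309, 0.0747, 0.1602]
tool_rot: [0.527, 0.47, 0.528, -0.471]
contact_force: [0.6, -0.3, -2.9]
gripper_width: 0.125
```

Emit:
{"api": "step_arm", "payload": {"plan": [[0,0.11,-0.9,0,0,0],[0,0.11,-0.8,0,0,0],[0,0,-0.4,0.016,0,0],[0,0,-0.2,0.016,0,0],[0,0,0,0.015,0,0],[0,0,0,0,0,0]]}}

```text
t: 7.38
eef_pos: [0.5301, 0.166, 0.1602]
tool_rot: [-0.453, -0.542, -0.454, 0.543]
contact_force: [0.3, -0.4, -2.5]
gripper_width: 0.127
```

```bash
python3 go.py 0.5308 0.1669 0.0885 -10.4
```

```text
t 7.38 eef [0.5301 0.166  0.1602] R  toolyaw -10.25427519779491 F [ 0.313  -0.4393 -2.4711] w 0.12697037682631723
shift in tool axes /40mm now [ 1.7932  0.0173 -0.0285] after turn [ 1.7932  0.0141 -0.0264]
turn /360 [0.0004 0.0002 0.0003]
```

Emit:
{"api": "step_arm", "payload": {"plan": [[0.4,0.015,-0.025,0.0004,0,0],[0.5,0,0,0,0,0],[0.5,0,0,0,0,0],[0.3,0,0,0,0,0],[0,0,0,0,0,0],[0,0,0,0,0,0]]}}

```text
t: 8.12
eef_pos: [0.5321, 0.1673, 0.0937]
tool_rot: [0.452, 0.544, 0.452, -0.543]
contact_force: [0.3, -0.6, -2.0]
gripper_width: 0.124
```

```bash
python3 wr.py w4; python3 go.py 0.5308 0.1669 0.0885 -10.4
```

```text
t 8.18 eef [0.5322 0.1673 0.0939] R  toolyaw -10.462155322762108 F [ 0.2454 -1.2531 -1.9537] w 0.12623589610271913
shift in tool axes /40mm now [ 0.1358 -0.0329  0.0164] after turn [ 0.1359 -0.0328  0.0163]
turn /360 [-0.0002 -0.0001 -0.0002]
```

View pics/w4.png

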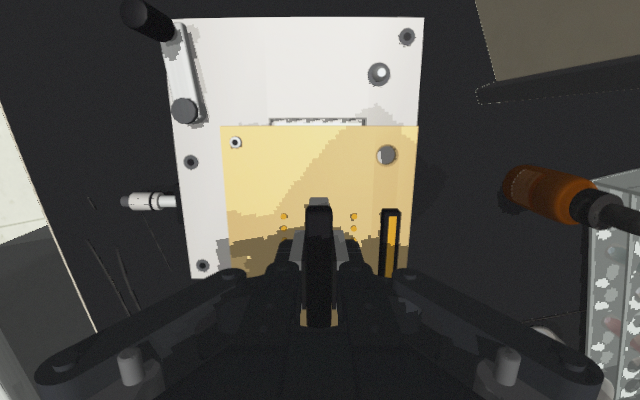

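The wrist view shows the plate hovering 40 mm to the right. The left pin is visible at about (380,73), the round hole at (386,155), and the clamp pivot at (184,110) with its knob at (135,12). I'll compare pin and hole next.

```bash
python3 - <<'E'
import cv2
p=cv2.imread("pics/w4.png");cv2.imwrite("pics/c4.png",cv2.resize(p[40:180,340:440],None,fx=4,fy=4,interpolation=cv2.INTER_NEAREST))
E
```

```text
(no output)
```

View pics/c4.png

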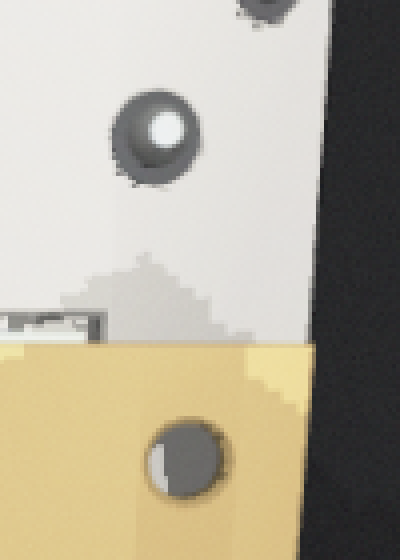

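```bash
cat > m4.py <<'E'
import pickle
from h import *
from station import bot
np.set_printoptions(precision=2,suppress=True)
o=bot.get_obs();T=quat(o["tool_rot"]).as_matrix()
c,p,d=pickle.load(open("pics/w4.pkl","rb"))
f=lambda q,z:(T.T@(plane(c,[q],z)[0]-o["eef_pos"]))*1000
hole=f([386.3,154.2],o["eef_pos"][2]-.0096)
pin=f([381.4,72.4],.064); base=f([378.4,74.1],.056)
print(hole,pin,base,"pin-hole",pin-hole,(pin-hole)/40)
pw=plane(c,[[381.4,72.4]],.064)[0];print("pin world wrist",pw)
piv=f([184,110],.056+.012);print("pivot-ish",piv-pin,"knob",)
# stage yaw from deck right edge
g=cv2.cvtColor(p,cv2.COLOR_RGB2GRAY).astype(int)
pts=[]
for r in range(25,120,5):
    u=np.flatnonzero(g[r,380:470]>130)[-1]+380.5; pts.append(f([u,r],.056))
pts=np.array(pts);q=np.polyfit(pts[:,2],pts[:,1],1);print("deck edge slope deg vs tool z",np.degrees(np.arctan(q[0])),np.abs(np.polyval(q,pts[:,2])-pts[:,1]).max())
E
python3 m4.py
```

```text
[  9.67  34.79 -48.27] [ 30.03  34.33 -90.52] [ 38.03  34.23 -90.72] pin-hole [ 20.36  -0.46 -42.25] [ 0.51 -0.01 -1.06]
pin world wrist [0.58 0.25 0.06]
pivot-ish [  -4.13 -108.53   19.67] knob
deck edge slope deg vs tool z 0.12020710338158185 0.3027445282459169
```

Emit:
{"api": "step_arm", "payload": {"plan": [[0,-0.01,-0.35,0,0,0],[0,0,-0.35,0,0,0],[0,0,-0.355,0,0,0],[0,0,0,0,0,0],[0,0,0,0,0,0],[0.1,0,0,0,0,0],[0.1,0,0,0,0,0],[0,0,0,0,0,0]]}}

```text
t: 9.18
eef_pos: [0.5386, 0.2081, 0.0848]
tool_rot: [-0.452, -0.543, -0.452, 0.544]
contact_force: [-1.1, -0.1, -2.6]
gripper_width: 0.123
```

```bash
python3 wr.py w5; python3 go.py 0.538 0.2063 0.0696 -10.4
```

```text
t 9.22 eef [0.5387 0.2083 0.085 ] R  toolyaw -10.483660074166009 F [-0.4741 -0.9196 -2.1861] w 0.12267234750782909
shift in tool axes /40mm now [ 0.3847 -0.0087  0.053 ] after turn [ 0.3847 -0.009   0.0532]
turn /360 [-0.0002  0.0001  0.0001]
```

View pics/w5.png

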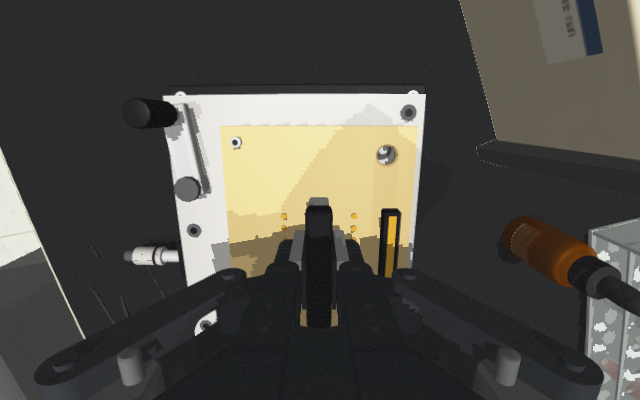

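The pin is now visible inside the hole, near (386,155). I'll zoom in on it.

```bash
python3 - <<'E'
import cv2
p=cv2.imread("pics/w5.png");cv2.imwrite("pics/c5.png",cv2.resize(p[135:175,360:415],None,fx=10,fy=10,interpolation=cv2.INTER_NEAREST))
E
```

```text
(no output)
```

View pics/c5.png

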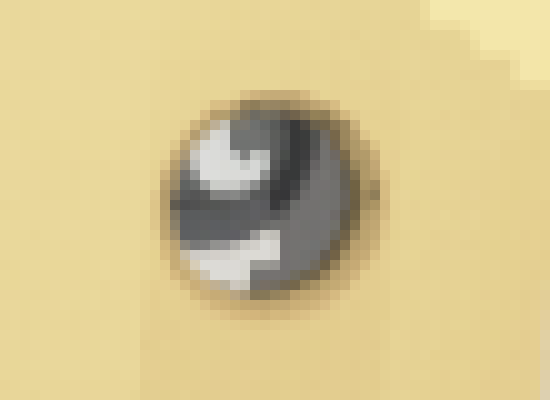

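```bash
cat > m5.py <<'E'
import pickle,sys
from h import *
from station import bot
np.set_printoptions(precision=2,suppress=True)
a=list(map(float,sys.argv[2:6]))
o=bot.get_obs();T=quat(o["tool_rot"]).as_matrix()
c,p,d=pickle.load(open(f"pics/{sys.argv[1]}.pkl","rb"))
f=lambda q,z:(T.T@(plane(c,[q],z)[0]-o["eef_pos"]))*1000
hole=f(a[:2],o["eef_pos"][2]-.0096); pin=f(a[2:],.064)
print(hole,pin,"pin-hole mm",pin-hole,"/40",(pin-hole)/40)
E
python3 m5.py w5 386.3 154.5 382.7 150.3
```

```text
[  9.56  34.87 -47.94] [ 20.95  35.35 -48.89] pin-hole mm [11.39  0.47 -0.94] /40 [ 0.28  0.01 -0.02]
```

Emit:
{"api": "step_arm", "payload": {"plan": [[0,0.01,-0.02,0,0,0],[0.05,0,0,0,0,0],[0.05,0,0,0,0,0],[0.05,0,0,0,0,0],[0.03,0,0,0,0,0],[0,0,0,0,0,0]]}}

```text
t: 9.98
eef_pos: [0.5394, 0.2093, 0.078]
tool_rot: [-0.452, -0.543, -0.452, 0.544]
contact_force: [-0.4, 0.7, -2.5]
gripper_width: 0.127
```

Emit:
{"api": "step_arm", "payload": {"plan": [[0.03,0,0,0,0,0],[0.03,0,0,0,0,0],[0,0,0,0,0,0]]}}

```text
t: 10.35
eef_pos: [0.5394, 0.2093, 0.0756]
tool_rot: [-0.452, -0.543, -0.452, 0.544]
contact_force: [0.2, 0.0, -1.5]
gripper_width: 0.127
```

Emit:
{"api": "step_arm", "payload": {"plan": [[0.025,0,0,0,0,0],[0.025,0,0,0,0,0],[0,0,0,0,0,0]]}}

```text
t: 10.72
eef_pos: [0.5394, 0.2093, 0.0736]
tool_rot: [-0.452, -0.543, -0.452, 0.544]
contact_force: [-0.1, 0.0, -2.5]
gripper_width: 0.127
```

Emit:
{"api": "step_arm", "payload": {"plan": [[0.025,0,0,0,0,0],[0.025,0,0,0,0,0],[0,0,0,0,0,0]]}}

```text
t: 11.1
eef_pos: [0.5394, 0.2093, 0.0716]
tool_rot: [-0.452, -0.543, -0.452, 0.544]
contact_force: [-0.1, 0.9, -2.9]
gripper_width: 0.13
```

Emit:
{"api": "step_arm", "payload": {"plan": [[0.02,0,0,0,0,0],[0.015,0,0,0,0,0],[0,0,0,0,0,0]]}}

```text
t: 11.48
eef_pos: [0.5394, 0.2094, 0.0703]
tool_rot: [-0.452, -0.543, -0.452, 0.544]
contact_force: [-0.5, -0.5, -1.7]
gripper_width: 0.128
```

Emit:
{"api": "step_arm", "payload": {"plan": [[0.015,0,0,0,0,0],[0,0,0,0,0,0]]}}

```text
t: 11.72
eef_pos: [0.5395, 0.2093, 0.0697]
tool_rot: [0.452, 0.544, 0.452, -0.544]
contact_force: [-0.8, 0.4, -2.5]
gripper_width: 0.126
```

```bash
python3 wr.py w6; python3 go.py 0.538 0.2063 0.0696 -10.4;python3 - <<'E'
from station import bot
import cv2
p,d=bot.read_camera("scene");cv2.imwrite("pics/s6.png",cv2.resize(p[180:330,150:370,::-1],None,fx=3.5,fy=3.5))
E
```

```text
t 11.78 eef [0.5395 0.2093 0.0697] R  toolyaw -10.470144980260319 F [ 1.0101 -0.4358 -2.0112] w 0.1271514970356681
shift in tool axes /40mm now [ 0.0025 -0.0224  0.0813] after turn [ 0.0025 -0.0225  0.0813]
turn /360 [-0.0002  0.     -0.    ]
```

View pics/s6.png

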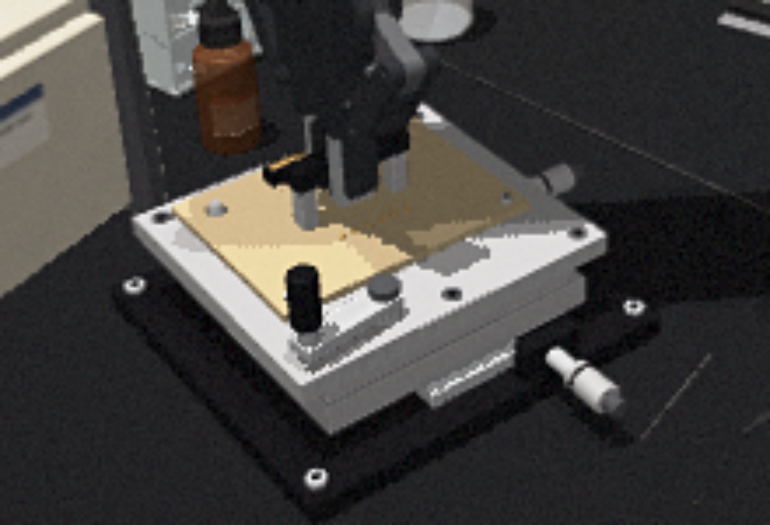

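View pics/w6.png

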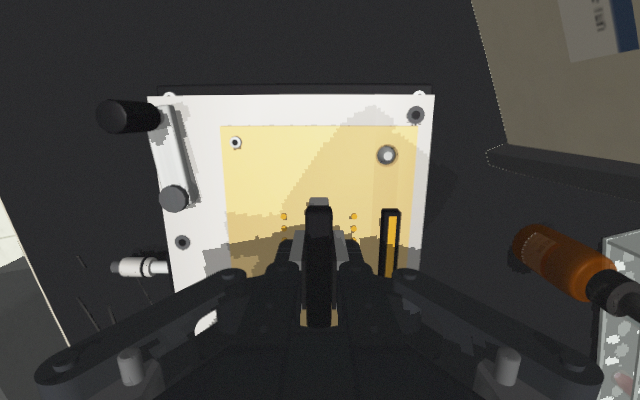

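The pin now shows through the round hole at (387,155), and the scene view has the plate nearly flat on the deck. I'll lower the last fraction until I feel contact.

Emit:
{"api": "step_arm", "payload": {"plan": [[0.015,0,0,0,0,0],[0.01,0,0,0,0,0],[0,0,0,0,0,0]]}}

```text
t: 12.2
eef_pos: [0.5395, 0.2094, 0.0696]
tool_rot: [-0.452, -0.544, -0.452, 0.544]
contact_force: [-2.2, -1.7, 7.2]
gripper_width: 0.126
```

Contact came exactly at the home height, with 7 N upward. Now I'll release and go up.

Emit:
{"api": "step_arm", "payload": {"plan": [[0,0,0,0,0,0],[0,0,0,0,0,0],[0,0,0,0,0,0],[0,0,0,0,0,0],[0,0,0,0,0,0],[0,0,0,0,0,0]], "fingers": -0.2}}

```text
t: 12.95
eef_pos: [0.5395, 0.2094, 0.0687]
tool_rot: [-0.452, -0.544, -0.452, 0.544]
contact_force: [0.2, -0.1, -0.3]
gripper_width: 0.594
```

Emit:
{"api": "step_arm", "payload": {"plan": [[-0.1,0,0,0,0,0],[-0.3,0,0,0,0,0],[-0.6,0,0,0,0,0],[-0.8,0,0,0,0,0],[-0.8,0,0,0,0,0],[-0.6,0,0,0,0,0],[-0.3,0,0,0,0,0],[0,0,0,0,0,0]]}}

```text
t: 13.95
eef_pos: [0.5398, 0.2095, 0.2096]
tool_rot: [0.452, 0.544, 0.452, -0.543]
contact_force: [0.4, 0.2, 0.1]
gripper_width: 0.598
```

```bash
python3 wr.py w7; python3 go.py 0.4753 0.287 0.14 -10.4;python3 - <<'E'
from station import bot
import cv2
p,d=bot.read_camera("scene");cv2.imwrite("pics/s7.png",cv2.resize(p[180:330,150:370,::-1],None,fx=3.5,fy=3.5))
E
```

```text
t 14.0 eef [0.5393 0.2092 0.2085] R  toolyaw -10.471609298166126 F [-0.201  -0.1676 -0.1581] w 0.5970270725255317
shift in tool axes /40mm now [ 1.7131 -1.9268 -1.6213] after turn [ 1.7133 -1.9248 -1.6234]
turn /360 [-0.0002  0.     -0.    ]
```

View pics/s7.png

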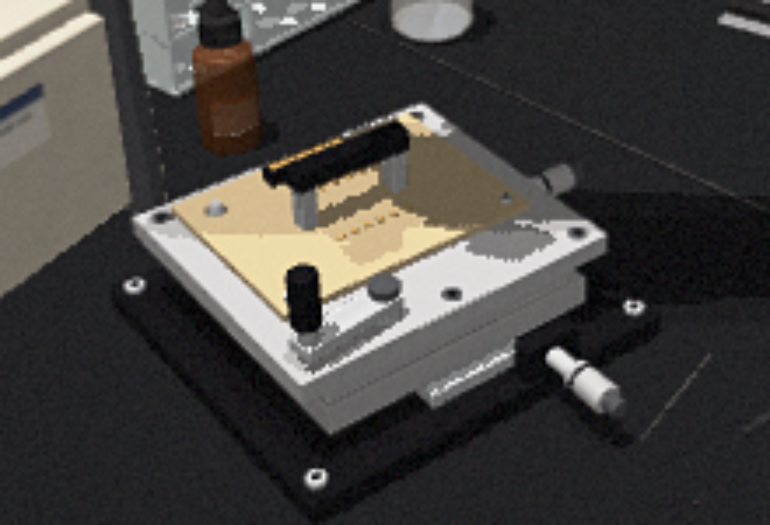

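View pics/w7.png

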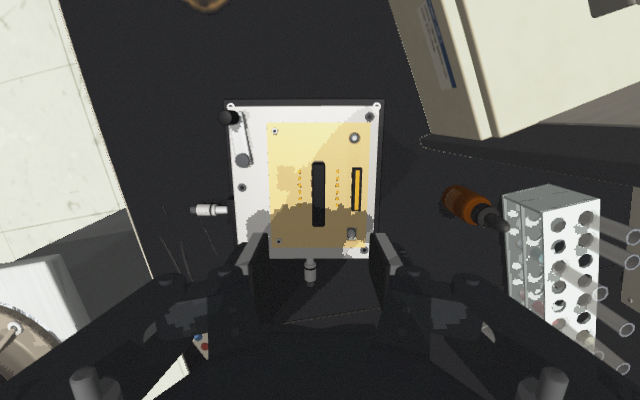

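Both pins show through the plate, at (354,137) and (351,232) in the wrist view, so it is seated and free. Next I'll measure the knob.

```bash
python3 - <<'E'
import pickle
from h import *
c,p,d=pickle.load(open("pics/w7.pkl","rb"))
cv2.imwrite("pics/c7.png",cv2.resize(p[90:260,200:400,::-1],None,fx=4,fy=4,interpolation=cv2.INTER_NEAREST)[:600])
E
```

```text
(no output)
```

View pics/c7.png

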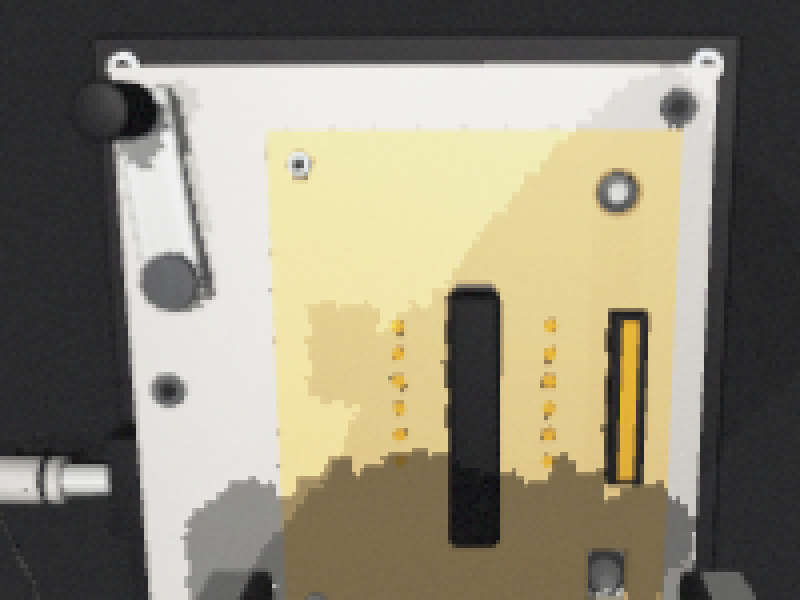

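```bash
python3 - <<'E'
import pickle
from h import *
np.set_printoptions(precision=4,suppress=True)
c,p,d=pickle.load(open("pics/w7.pkl","rb"))
f=lambda u,v,z:plane(c,[[200+(u+.5)/4-.5,90+(v+.5)/4-.5]],z)[0]
a=np.radians(-10.47);x=np.array([np.cos(a),np.sin(a)]);y=np.array([-x[1],x[0]])
pin=f(617,191,.064);kn=f(100,110,.101)
piv=pin[:2]-.107*x-.020*y
v=kn[:2]-piv
print("pin",pin,"knob",kn,"piv",piv,"r",np.linalg.norm(v),"clamp",np.arctan2(v@x,v@y))
pl=pin[:2]-.035*x-.05*y;print("plate",pl)
print("bar",(f(448,290,.092)+f(500,545,.092))/2)
print("pivot head z.07",f(170,283,.07), "depth zs")
b=c
def pt(u,vv):
    px=[200+(u+.5)/4-.5,90+(vv+.5)/4-.5];o,r=rays(b,[px]);return o+r[0]*d[int(round(px[1])),int(round(px[0]))]
for q in [(100,110),(170,283),(617,191),(350,230),(470,400),(150,200)]: print(q,pt(*q))
E
python3 go.py 0.4753 0.287 0.14 79.5
```

```text
pin [0.5822 0.251  0.064 ] knob [0.4762 0.2897 0.101 ] piv [0.4733 0.2507] r 0.03912679453411112 clamp -0.1078046320372524
plate [0.5387 0.2081]
bar [0.5397 0.2083 0.092 ]
pivot head z.07 [0.4732 0.2496 0.07  ] depth zs
(100, 110) [0.4762 0.2898 0.1009]
(170, 283) [0.4736 0.2497 0.0717]
(617, 191) [0.5822 0.251  0.0642]
(350, 230) [0.5169 0.2532 0.0599]
(470, 400) [0.5395 0.2134 0.0922]
(150, 200) [0.4728 0.2694 0.0681]
t 14.05 eef [0.539  0.209  0.2079] R  toolyaw -10.47334448217925 F [-0.3756 -0.0243 -0.3708] w 0.5995162924264933
shift in tool axes /40mm now [ 1.6985 -1.9195 -1.6293] after turn [ 1.698   1.627  -1.9219]
turn /360 [-0.2499 -0.      0.0002]
```

Emit:
{"api": "step_arm", "payload": {"plan": [[0,0,0,-0.0285,0,0],[0,0,0,-0.0285,0,0],[0,0,0,-0.0285,0,0],[0,0,0,-0.0285,0,0],[0,0,0,-0.0285,0,0],[0,0,0,-0.0285,0,0],[0,0,0,-0.0285,0,0],[0,0,0,-0.0285,0,0]], "fingers": -0.2}}

```text
t: 15.05
eef_pos: [0.5388, 0.209, 0.2073]
tool_rot: [0.698, 0.111, 0.699, -0.111]
contact_force: [0.8, -0.2, -0.7]
gripper_width: 0.602
```

Emit:
{"api": "step_arm", "payload": {"plan": [[0,0,0,-0.0219,0,0],[0,0.6,-0.6,0,0,0],[0,0.6,-0.7,0,0,0],[0.3,0.4,-0.5,0,0,0],[0.5,0,0,0,0,0],[0,0,0,0,0,0]]}}

```text
t: 15.8
eef_pos: [0.4798, 0.2834, 0.1741]
tool_rot: [0.703, 0.064, 0.705, -0.066]
contact_force: [0.5, 0.4, 0.6]
gripper_width: 0.599
```

```bash
python3 wr.py w8;python3 go.py 0.4762 0.2898 0.080 79.5
```

```text
t 15.85 eef [0.4805 0.2837 0.1752] R  toolyaw 79.40840683446655 F [-0.0181 -0.4913 -0.3257] w 0.6019638455928193
shift in tool axes /40mm now [ 2.3795  0.1348 -0.1293] after turn [ 2.3795  0.1297 -0.134 ]
turn /360 [-0.0003 -0.0003  0.0004]
```

View pics/w8.png

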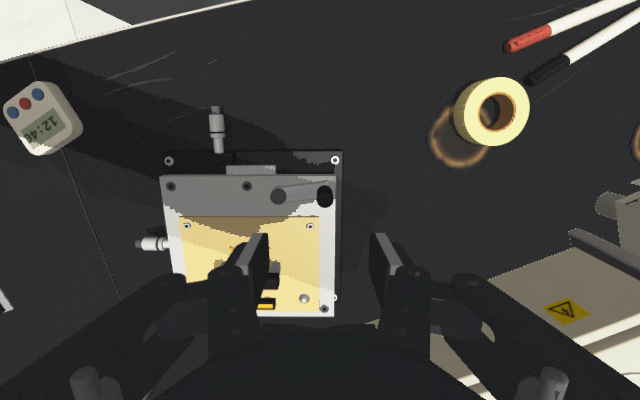

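The wrist view shows the knob at (325,195), centred between the jaws. I'll descend on to it.

Emit:
{"api": "step_arm", "payload": {"plan": [[0.2,0.13,-0.13,-0.0003,0,0],[0.5,0,0,0,0,0],[0.6,0,0,0,0,0],[0.5,0,0,0,0,0],[0.3,0,0,0,0,0],[0.2,0,0,0,0,0],[0,0,0,0,0,0]]}}

```text
t: 16.73
eef_pos: [0.4761, 0.2915, 0.0844]
tool_rot: [0.704, 0.064, 0.704, -0.064]
contact_force: [-0.5, -0.5, -0.5]
gripper_width: 0.602
```

```bash
python3 wr.py w9;python3 go.py 0.4762 0.2898 0.080 79.5
```

```text
t 16.77 eef [0.4764 0.2917 0.0849] R  toolyaw 79.60689004475358 F [0.625  0.6814 0.1062] w 0.6026341119502723
shift in tool axes /40mm now [ 0.1232 -0.0476  0.0046] after turn [ 0.1232 -0.0476  0.0047]
turn /360 [ 0.0003  0.     -0.0001]
```

View pics/w9.png

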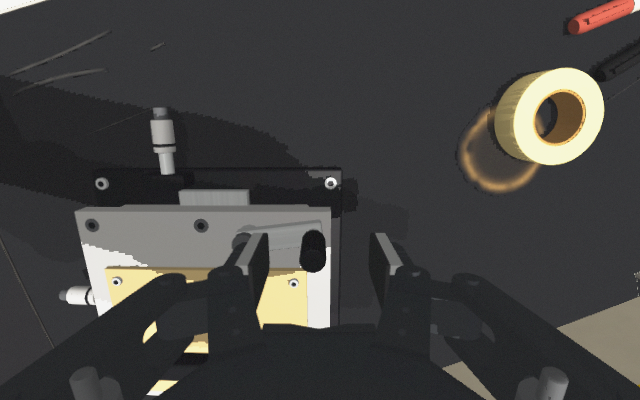

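The knob at (313,250) is between the jaws. I'll trim the pose and close gently.

Emit:
{"api": "step_arm", "payload": {"plan": [[0.1,-0.05,0,0,0,0],[0,0,0,0,0,0],[0,0,0,0,0,0],[0,0,0,0,0,0],[0,0,0,0,0,0],[0,0,0,0,0,0]], "fingers": 1, "force": 25}}

```text
t: 17.52
eef_pos: [0.4759, 0.2887, 0.0807]
tool_rot: [0.704, 0.064, 0.704, -0.065]
contact_force: [-1.9, -5.9, 5.4]
gripper_width: 0.139
```

```bash
python3 go.py 0.4762 0.2898 0.080 79.5; python3 - <<'E'
import numpy as np
# arc in stage coords (x=tool z, y=tool y), waypoint increments /40mm
r=.0395
th=np.linspace(-.11,np.pi/2,15)
P=np.stack([r*np.sin(th),r*np.cos(th)],1)
print(np.round(np.diff(P,axis=0)/.04,3).tolist())
E
```

```text
t 17.52 eef [0.4759 0.2887 0.0807] R  toolyaw 79.5714715736986 F [-1.8629 -5.9107  5.4409] w 0.13868117978972636
shift in tool axes /40mm now [0.018  0.0278 0.0029] after turn [0.018  0.0278 0.0029]
turn /360 [0.0002 0.     0.0002]
[[0.118, 0.006], [0.118, -0.008], [0.116, -0.022], [0.113, -0.036], [0.108, -0.049], [0.101, -0.062], [0.093, -0.074], [0.083, -0.084], [0.073, -0.094], [0.061, -0.102], [0.048, -0.108], [0.035, -0.113], [0.021, -0.117], [0.007, -0.118]]
```

Emit:
{"api": "step_arm", "payload": {"plan": [[0,0.01,0.118,0,0,0],[0,-0.008,0.118,0,0,0],[0,-0.022,0.116,0,0,0],[0,-0.036,0.113,0,0,0],[0,-0.049,0.108,0,0,0],[0,-0.062,0.101,0,0,0],[0,-0.074,0.093,0,0,0]]}}

```text
t: 18.4
eef_pos: [0.505, 0.2769, 0.0811]
tool_rot: [0.705, 0.065, 0.704, -0.062]
contact_force: [1.0, 6.4, -2.7]
gripper_width: 0.14
```

```bash
python3 wr.py w10
```

```text
(no output)
```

View pics/w10.png

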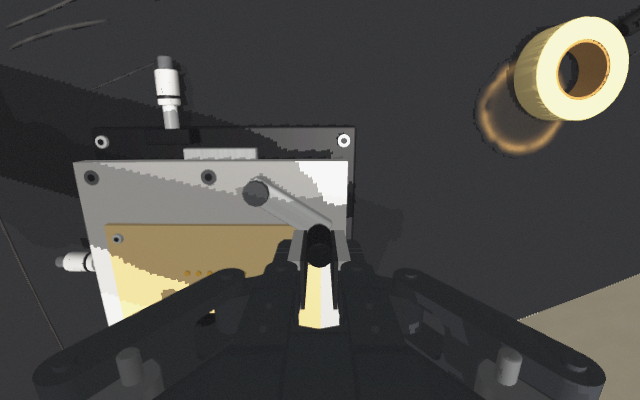

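The finger follows: the pivot is at (256,193), the knob is in the jaws at (319,245), and the finger has swung about 45°. I'll continue.

Emit:
{"api": "step_arm", "payload": {"plan": [[0,-0.084,0.083,0,0,0],[0,-0.094,0.073,0,0,0],[0,-0.102,0.061,0,0,0],[0,-0.108,0.048,0,0,0],[0,-0.113,0.035,0,0,0],[0,-0.117,0.021,0,0,0],[0,-0.118,0.007,0,0,0],[0,0,0,0,0,0]]}}

```text
t: 19.45
eef_pos: [0.5181, 0.243, 0.082]
tool_rot: [0.707, 0.067, 0.701, -0.064]
contact_force: [12.2, 1.2, -2.9]
gripper_width: 0.136
```

```bash
python3 wr.py w11;python3 go.py 0.5124 0.2433 0.081 79.5
```

```text
t 19.5 eef [0.518  0.2431 0.082 ] R  toolyaw 79.43302456318341 F [10.9452  0.224  -3.7957] w 0.13959890269849526
shift in tool axes /40mm now [ 0.023  -0.0199 -0.1396] after turn [ 0.0243 -0.0196 -0.1394]
turn /360 [-0.0002  0.0014 -0.0008]
```

View pics/w11.png

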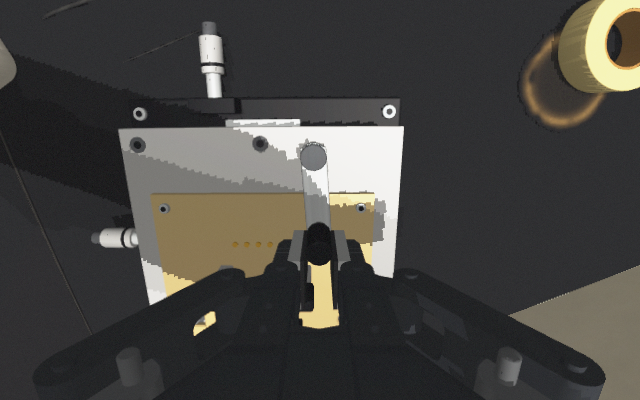

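The finger now points straight back, from the pivot at (313,157) to the knob at (319,240). About 12 N remains along it, so I'll release and check.

Emit:
{"api": "step_arm", "payload": {"plan": [[0,0,0,0,0,0],[0,0,0,0,0,0],[0,0,0,0,0,0],[0,0,0,0,0,0]], "fingers": 0.1}}

```text
t: 20.0
eef_pos: [0.5116, 0.2432, 0.0806]
tool_rot: [0.704, 0.064, 0.704, -0.064]
contact_force: [-0.4, -0.7, -0.2]
gripper_width: 0.45
```

```bash
python3 wr.py w12;python3 go.py 0.5124 0.2433 0.081 79.5
```

```text
t 20.05 eef [0.5117 0.2431 0.0806] R  toolyaw 79.61899930427111 F [ 0.0868  0.7357 -0.5033] w 0.44977850020836485
shift in tool axes /40mm now [-0.0092  0.007   0.0169] after turn [-0.0092  0.007   0.0169]
turn /360 [ 0.0003 -0.      0.    ]
```

View pics/w12.png

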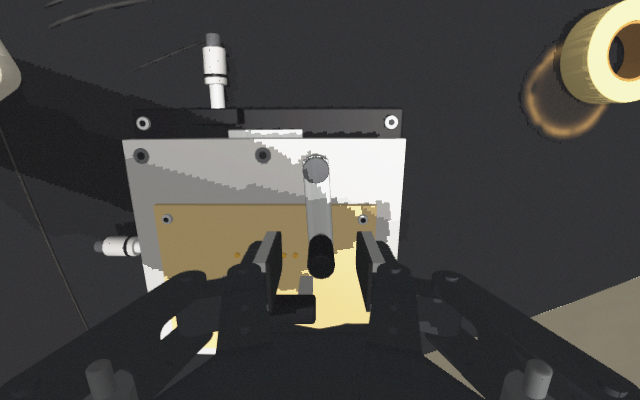

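The jaws are open, the knob is free at (320,255), and the finger lies over the plate. I'll go straight up.

Emit:
{"api": "step_arm", "payload": {"plan": [[-0.2,0,0,0,0,0],[-0.5,0,0,0,0,0],[-0.8,0,0,0,0,0],[-0.9,0,0,0,0,0],[-0.9,0,-0.3,0,0,0],[-0.5,0,-0.4,0,0,0],[0,0,-0.4,0,0,0],[0,0,0,0,0,0]]}}

```text
t: 21.05
eef_pos: [0.4672, 0.2511, 0.2326]
tool_rot: [0.704, 0.063, 0.704, -0.064]
contact_force: [0.3, 0.6, -1.1]
gripper_width: 0.45
```

```bash
python3 wr.py w13;python3 go.py 0.5124 0.2433 0.2 79.5;python3 - <<'E'
from station import bot
import cv2
p,d=bot.read_camera("scene");cv2.imwrite("pics/s13.png",cv2.resize(p[150:330,150:440,::-1],None,fx=2.7,fy=2.7))
E
```

```text
t 21.1 eef [0.468  0.2507 0.2322] R  toolyaw 79.64125106851168 F [ 0.4455  0.1226 -0.9881] w 0.4474536616209166
shift in tool axes /40mm now [0.8054 0.0193 1.125 ] after turn [0.8057 0.0211 1.1248]
turn /360 [ 0.0004 -0.      0.0002]
```

View pics/s13.png

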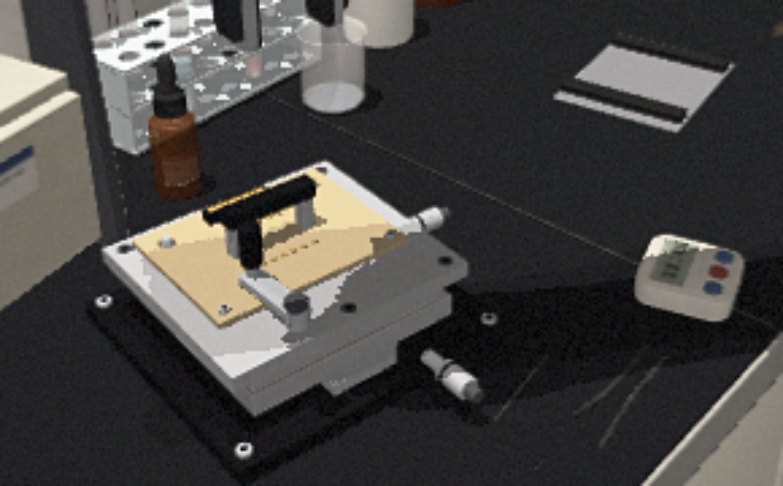

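View pics/w13.png

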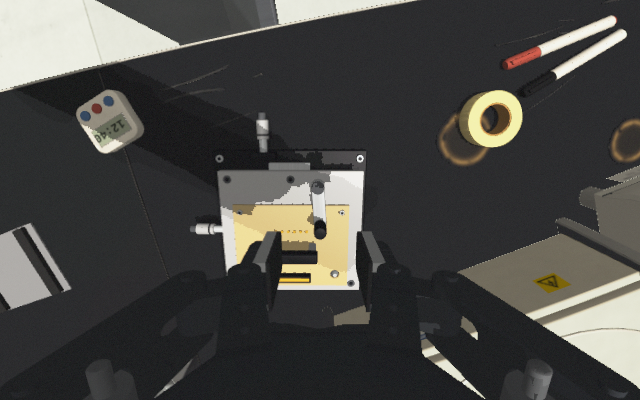

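The scene view shows the plate flat and the finger over its front edge. In the wrist view the pivot is at (317,186) and the knob at (320,231). I'll check the angle and heights.

```bash
python3 - <<'E'
import pickle
from h import *
np.set_printoptions(precision=4,suppress=True)
c,p,d=pickle.load(open("pics/w13.pkl","rb"))
k=plane(c,[[320,231]],.101)[0];q=plane(c,[[317,186]],.0717)[0]
a=np.radians(-10.47);x=np.array([np.cos(a),np.sin(a)]);y=np.array([-x[1],x[0]])
v=(k-q)[:2];print(k,q,np.linalg.norm(v),"clamp",np.arctan2(v@x,v@y))
pts=[]
for u,w in [(245,212),(245,225),(340,222),(345,255),(300,222),(270,225),(255,225),(340,240)]:
    o,r=rays(c,[[u,w]]);pts.append((o+r[0]*d[w,u]));
P=np.array(pts);print(P)
A=np.c_[P[:,:2],np.ones(len(P))];s=np.linalg.lstsq(A,P[:,2],rcond=None)[0];print("tilt",s[:2])
E
```

```text
[0.5103 0.2461 0.101 ] [0.4715 0.25   0.0717] 0.03901232701942895 clamp 1.489326428782605
[[0.4895 0.1643 0.0581]
 [0.5043 0.1609 0.0591]
 [0.5196 0.2675 0.0599]
 [0.5616 0.2667 0.0584]
 [0.5115 0.2232 0.0601]
 [0.5095 0.1888 0.0588]
 [0.5056 0.1727 0.0613]
 [0.5415 0.264  0.0594]]
tilt [-0.0215  0.0085]
```

```bash
python3 - <<'E'
import pickle
from h import *
np.set_printoptions(precision=4,suppress=True)
c,p,d=pickle.load(open("pics/w13.pkl","rb"))
hs=cv2.cvtColor(p,cv2.COLOR_RGB2HSV);m=cv2.inRange(hs,(12,50,60),(36,255,255));M=np.zeros_like(m);M[205:290,230:352]=m[205:290,230:352];M=cv2.erode(M,np.ones((3,3)))
w=np.argwhere(M>0);o,r=rays(c,w[:,::-1]);P=o+r*d[w[:,0],w[:,1]][:,None]
P=P[abs(P[:,2]-.06)<.01]
A=np.c_[P[:,:2]-P[:,:2].mean(0),np.ones(len(P))];s=np.linalg.lstsq(A,P[:,2],rcond=None)[0];print(len(P),"tilt,z",s)
g=hs[...,2]; 
w=np.argwhere(g[250:265,284:314]<60)+[250,284];o,r=rays(c,w[:,::-1]);P=o+r*d[w[:,0],w[:,1]][:,None];print("bar",np.median(P,0))
E
```

```text
5290 tilt,z [ 0.0148 -0.0064  0.0601]
bar [0.5384 0.218  0.0914]
```

```bash
python3 - <<'E'
import pickle
from h import *
np.set_printoptions(precision=4,suppress=True)
for n,bx in (("w13",(175,290,222,362)),("w7",(105,235,235,380))):
    c,p,d=pickle.load(open(f"pics/{n}.pkl","rb"))
    a,b,e,f=bx;yy,xx=np.mgrid[a:b,e:f];o,r=rays(c,np.c_[xx.ravel(),yy.ravel()]);P=o+r*d[a:b,e:f].reshape(-1,1)
    hs=cv2.cvtColor(p,cv2.COLOR_RGB2HSV)[a:b,e:f].reshape(-1,3)
    for nm,sel,z in (("deck",hs[:,1]<40,.056),("plate",hs[:,1]>60,.060)):
        Q=P[sel&(abs(P[:,2]-z)<.0035)];A=np.c_[Q[:,:2]-[.54,.21],np.ones(len(Q))];print(n,nm,len(Q),np.linalg.lstsq(A,Q[:,2],rcond=None)[0])
E
```

```text
w13 deck 5679 [0.0003 0.0009 0.0559]
w13 plate 5741 [-0.0005  0.0014  0.0599]
w7 deck 6127 [-0.0006  0.0018  0.056 ]
w7 plate 9516 [-0.001   0.0009  0.0599]
```

The plate is parallel to the deck and 4.0 mm above it at its top face, so it is home. I'll hand in.

```bash
python3 -c "
from station import bot
print(bot.hand_in(), bot.get_obs()['t'])"
```

```text
the job is handed in; nothing more can be done
the job is handed in; nothing more can be done
```

The contact plate is seated over both pins, the hold-down finger is swung over its front edge, and the job is handed in at about 21 s of robot time. `hand_in` gives no verdict.

- **Plate:** I lined the round hole up with the left pin using the wrist camera, and both holes dropped over the pins without any sliding about. The wrist reading just after touchdown was about 7 N.
- **Last checks on the plate:** its top face is at 59.9 mm and the deck at 55.9 mm, the two are parallel within about 0.001 rad, and both pins show through the holes. A first rough fit suggested 0.015–0.02 rad of tilt. That came from stray depth points, because the cleaned fit of deck and plate together disagreed with it.
- **Hold-down finger:** I gripped the knob and swung it round. The camera gives about 1.49 rad, above the 1.3 needed but a few degrees short of exactly straight back. There was about 12 N along the finger at the end of the swing, and it went to zero on release.
- **Surroundings:** the gripper is open and well above everything. By eye, the dropper, beaker and timer look unmoved; I did not measure them.

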